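Rock the covers on the surface plate and reject the warped one

TASK

One of the three aluminium covers on the granite surface plate is warped: find it by pushing gently down (less than 25 N) with the fingertips on the end of a cover and watching whether it tips. Rock the warped one both ways, first its yellow end and then its plain end, each time pushing the end right down onto the plate and holding it there a moment; then lift it by its handle and set it down, without dropping it, flat in the red tray. Leave the good covers where they lie and do not disturb the other things.

Things in the scene. Friction and masses are not known exactly. Their poses are not given: they have to be found in the camera images.
- plate: dark granite surface plate, 300 (x) by 410 (y) by 50 mm high, fixed on the bench; origin at the centre of its underside, so its flat top is 50 mm above the origin. All three covers lie on it side by side, each with its yellow end away from the robot.
- cover_a: aluminium cover 150 mm long (its x), 80 wide (its y), 8 thick, about 0.32 kg, with a black bar handle on top; origin at the middle of its underside, x towards the end with the yellow band. It may be good (flat: does not tip when pushed) or the one warped cover: level at rest on its middle 60 mm, both ends bent up 0.07 rad (3 mm at the tips). Which cover is warped is not told.
- cover_a_grip (a point): centre of that cover's black handle bar, 66 mm long (along the cover's x), 14 mm wide (its y), 14 mm high; 36 mm above the cover's underside, so that 21 mm are free between bar and cover.
- cover_a_yellow (a point): spot to press on the top face of that cover near its yellow-banded end, on the centre line 62 mm from the middle; given at a flat cover's height, 8 mm above the underside (a warped cover's face is 2 mm higher there). If this is the warped cover, about 3 N here tips it by 0.07 rad until this end is flush on the plate and the other end has risen; released, it drops back.
- cover_a_plain (a point): the same spot near the opposite, unpainted end, 62 mm from the middle
- cover_b: aluminium cover 150 mm long (its x), 80 wide (its y), 8 thick, about 0.32 kg, with a black bar handle on top; origin at the middle of its underside, x towards the end with the yellow band. It may be good (flat: does not tip when pushed) or the one warped cover: level at rest on its middle 60 mm, both ends bent up 0.07 rad (3 mm at the tips). Which cover is warped is not told.
- cover_b_grip (a point): centre of that cover's black handle bar, 66 mm long (along the cover's x), 14 mm wide (its y), 14 mm high; 36 mm above the cover's underside, so that 21 mm are free between bar and cover.
- cover_b_yellow (a point): spot to press on the top face of that cover near its yellow-banded end, on the centre line 62 mm from the middle; given at a flat cover's height, 8 mm above the underside (a warped cover's face is 2 mm higher there). If this is the warped cover, about 3 N here tips it by 0.07 rad until this end is flush on the plate and the other end has risen; released, it drops back.
- cover_b_plain (a point): the same spot near the opposite, unpainted end, 62 mm from the middle
- cover_c: aluminium cover 150 mm long (its x), 80 wide (its y), 8 thick, about 0.32 kg, with a black bar handle on top; origin at the middle of its underside, x towards the end with the yellow band. It may be good (flat: does not tip when pushed) or the one warped cover: level at rest on its middle 60 mm, both ends bent up 0.07 rad (3 mm at the tips). Which cover is warped is not told.
- cover_c_grip (a point): centre of that cover's black handle bar, 66 mm long (along the cover's x), 14 mm wide (its y), 14 mm high; 36 mm above the cover's underside, so that 21 mm are free between bar and cover.
- cover_c_yellow (a point): spot to press on the top face of that cover near its yellow-banded end, on the centre line 62 mm from the middle; given at a flat cover's height, 8 mm above the underside (a warped cover's face is 2 mm higher there). If this is the warped cover, about 3 N here tips it by 0.07 rad until this end is flush on the plate and the other end has risen; released, it drops back.
- cover_c_plain (a point): the same spot near the opposite, unpainted end, 62 mm from the middle
- tray: red open reject tray, 230 (x) by 160 (y) mm outside, walls 4 mm thick and 30 mm high, floor 4 mm thick; fixed on the bench to the left or right of the surface plate (a blue bin with nuts stands on the other side); origin at the centre of its underside
- spray_can: bystander: spray can 52 mm wide, 150 mm high, standing; origin at its foot
- wrench: bystander: wrench 160 mm long, lying near the robot
Things that resemble listed ones, but are neither listed nor needed, are in the scene too. What is shaped like the cover_c but brown or pink is not meant.

How it is judged (in metres and radians):
On the way, in this order (a step that is already met when the one before it is completed fails the run):
1. the warped cover's yellow end is pushed right down on the plate and held there 0.3 s (cover tipped by more than 0.06 rad) (((angle between cover_a_grip's own z axis and vertical above 0.06 rad and z of cover_a_yellow in the frame of plate below 0.0575 m and contact force between the fingers and cover_a above 2.5 N and contact force between cover_a and plate above 5 N) or (angle between cover_b_grip's own z axis and vertical above 0.06 rad and z of cover_b_yellow in the frame of plate below 0.0575 m and contact force between the fingers and cover_b above 2.5 N and contact force between cover_b and plate above 5 N) or (angle between cover_c_grip's own z axis and vertical above 0.06 rad and z of cover_c_yellow in the frame of plate below 0.0575 m and contact force between the fingers and cover_c above 2.5 N and contact force between cover_c and plate above 5 N))), for 0.3 s.
2. then its plain end likewise (((angle between cover_a_grip's own z axis and vertical above 0.06 rad and z of cover_a_plain in the frame of plate below 0.0575 m and contact force between the fingers and cover_a above 2.5 N and contact force between cover_a and plate above 5 N) or (angle between cover_b_grip's own z axis and vertical above 0.06 rad and z of cover_b_plain in the frame of plate below 0.0575 m and contact force between the fingers and cover_b above 2.5 N and contact force between cover_b and plate above 5 N) or (angle between cover_c_grip's own z axis and vertical above 0.06 rad and z of cover_c_plain in the frame of plate below 0.0575 m and contact force between the fingers and cover_c above 2.5 N and contact force between cover_c and plate above 5 N))), for 0.3 s.
At the end, for the whole second after the job is handed in: The warped cover lies at rest, flat on the red tray's floor (origin within 50 mm in x and 45 mm in y of the middle, under 9 mm above the tray's underside, tilt under 0.09 rad); the good covers lie flat within 30 mm of where they were. (A 0.1 mm higher yellow point tells the judge which is warped.) (((z of cover_a_yellow in the frame of cover_a above 0.00805 m and x of cover_a in the frame of tray between -0.05 and 0.05 m and y of cover_a in the frame of tray between -0.045 and 0.045 m and z of cover_a in the frame of tray below 0.009 m and angle between cover_a's own z axis and vertical below 0.09 rad and linear speed of cover_a below 0.02 m/s) or (z of cover_a_yellow in the frame of cover_a below 0.00805 m and distance of cover_a from where it was at the start of the episode below 0.03 m and angle between cover_a's own z axis and vertical below 0.03 rad)) and ((z of cover_b_yellow in the frame of cover_b above 0.00805 m and x of cover_b in the frame of tray between -0.05 and 0.05 m and y of cover_b in the frame of tray between -0.045 and 0.045 m and z of cover_b in the frame of tray below 0.009 m and angle between cover_b's own z axis and vertical below 0.09 rad and linear speed of cover_b below 0.02 m/s) or (z of cover_b_yellow in the frame of cover_b below 0.00805 m and distance of cover_b from where it was at the start of the episode below 0.03 m and angle between cover_b's own z axis and vertical below 0.03 rad)) and ((z of cover_c_yellow in the frame of cover_c above 0.00805 m and x of cover_c in the frame of tray between -0.05 and 0.05 m and y of cover_c in the frame of tray between -0.045 and 0.045 m and z of cover_c in the frame of tray below 0.009 m and angle between cover_c's own z axis and vertical below 0.09 rad and linear speed of cover_c below 0.02 m/s) or (z of cover_c_yellow in the frame of cover_c below 0.00805 m and distance of cover_c from where it was at the start of the episode below 0.03 m and angle between cover_c's own z axis and vertical below 0.03 rad))); the robot touches nothing.
It fails at once if a cover is pushed onto the plate with more than 25 N (28 N between cover and plate, with its own weight) (contact force between any of cover_a, cover_b, cover_c and plate above 28 N).
It fails at once if a good cover is moved by more than 30 mm ((z of cover_a_yellow in the frame of cover_a below 0.00805 m and distance of cover_a from where it was at the start of the episode above 0.03 m) or (z of cover_b_yellow in the frame of cover_b below 0.00805 m and distance of cover_b from where it was at the start of the episode above 0.03 m) or (z of cover_c_yellow in the frame of cover_c below 0.00805 m and distance of cover_c from where it was at the start of the episode above 0.03 m)).
It fails at once if a cover is dropped (faster than 0.45 m/s while the fingers do not touch it) ((linear speed of cover_a above 0.45 m/s and contact force between the fingers and cover_a below 0.05 N) or (linear speed of cover_b above 0.45 m/s and contact force between the fingers and cover_b below 0.05 N) or (linear speed of cover_c above 0.45 m/s and contact force between the fingers and cover_c below 0.05 N)).
It fails at once if the spray can or wrench is moved by more than 30 mm (distance of any of spray_can, wrench from where it was at the start of the episode above 0.03 m).
It also fails if it takes over 72 s, if anything falls off the work surface, if the arm or the gripper's body presses on something with over 40 N, if the wrist force passes 120 N, or if a joint passes its speed limit or range.

ROBOT

A 6-joint arm with a two-finger parallel gripper is mounted at the origin on the work surface. World frame = base frame: x ahead of the robot, y to its left, z up, the work surface at z = 0. Lengths are in m, angles in degrees, forces in N, time in s.
With the tool pointing down it reaches from about 0.25 to 0.725 m from the base axis. Payload 9.7 kg.
Tool frame: the origin (TCP) lies at the very end of the fingers, on their centre line; the grasp point (between the pads) lies 19 mm behind it; z points along the fingers, y is the line along which they close (so a half turn about z gives the same grasp; the last joint's range is limited). The gripper opens to 85 mm and grips with 20 to 120 N. Pads are 22 mm wide; open, the fingers measure 114 mm over their backs; the gripper's body (76 mm by 85 mm) begins 54 mm behind the grasp point. The pads swing forward as they close: fully open they stand 13 mm farther back than shut.
Start: joints at [-70.76, 4.979, 10.078, 95.1, 0, 90], TCP at [0.181, -0.519, 0.231] pointing down, gripper open.
Joint ranges: [-179.16, 179.16], [-48.56, 103.87], [-65.8, 70.77], [-126.05, 130.52], [-82.76, 87.17], [-180, 180]. Speed limits (degrees/s): [127.2, 127.2, 147.25, 180, 180, 180].

INTERFACE

Orientations are given as [roll, pitch, yaw] about the fixed x, y, z axes, in that order (R = Rz(yaw) Ry(pitch) Rx(roll)).
In Python, from workcell import telemetry, optics, workorder gives the robot as it stands.
- The arm moves only by the shell command python3 -m handwheel 'ROWS' [FORCE]. ROWS is JSON, a list of rows, each an object of numbers: "tx", "ty", "tz": the shift along the tool's x, y, z in m; "ax", "ay", "az": the turn, a rotation vector about the tool's x, y, z in degrees; "jaw": the gripper command: -1 is shut, 1 is fully open, values between are in proportion. A call has exactly 10 rows; each row shifts and turns the commanded pose from where the row before left it, along the tool's axes as they then stand; what a row does not reach is not made up. A row lasts 1/8 s, in which the tool goes at most 62.5 mm and 10.7 degrees, less where a joint would pass 70% of its speed; a pose out of reach is approached as far as the arm can. A call is refused whole if a number of a shift passes 0.0625 or a number of a turn 10.7, either way. A call with a gripper value outside its range is refused whole. The fingers move at their own pace and stop on an object; FORCE is the grip in N (left out, the last holds). Time passes only in rows, so rows that do not move let the fingers close, or fill a call up. It gives the time, the measured TCP pose, the force, the opening and the grip force at its end, in the units of the state.
- telemetry.get_obs(): the state, without advancing time (a new reading comes with each control period).
- optics.camera(name): name is "side" or "top"; returns a dict with "color" (480x640x3 uint8, red, green, blue), "K" (3x3 intrinsics, pixels), "extrinsics" (4x4, takes a point from camera to world coordinates). Camera axes: x right, y down, z forward; pixel columns grow to the right and rows downward; lengths in m; the calibration is good to about 2 mm. A picture is of the moment at which its call begins. There is no depth.
- workorder.job_done(): hands the job in; it is judged then, once.
The state is a dict: "time": time; "q": joint angles; "qd": joint speeds; "joint_efforts": joint torques, N m; "ee_pos": TCP position; "tcp_rot": TCP orientation; "wrist_force": force on the tool from outside, world axes, zero at the start; "torque": the same for the moment, N m; "opening": finger opening in m; "grasp_force": force on a finger pad.
Only numpy, scipy, OpenCV 4.12 (cv2) and the standard library are available. Lean on these libraries where they do the work, as an engineer would, in place of code of your own. Each camera call takes 0.05 s, during which the arm holds its last target. There are 200 camera calls.

## Working session

There is one attempt and no reset: what is moved stays moved. The work goes in short steps, Python scripts to look and compute and a shell command to move; the robot and the scene stay as the last step left them, time stands still between calls to the robot, and variables do not carry over. Pictures are saved under pics/ and viewed, at most 10 in all, crops included, and the job is handed in when it is done.

```bash
mkdir -p pics
cat > h.py <<'E'
import numpy as np, cv2
from workcell import telemetry, optics, workorder
def snap(cam,fn):
    c=optics.camera(cam); cv2.imwrite('pics/'+fn,c['color'][:,:,::-1]); np.savez('pics/'+fn+'.npz',**c); return c
def ray(c,uv,z):
    K=np.array(c['K']);T=np.array(c['extrinsics'])
    d=T[:3,:3]@np.linalg.solve(K,[uv[0],uv[1],1]); o=T[:3,3]
    return o+d*(z-o[2])/d[2]
def proj(c,p):
    T=np.linalg.inv(np.array(c['extrinsics'])); q=np.array(c['K'])@(T[:3,:3]@np.array(p)+T[:3,3]); return q[:2]/q[2]
E
python3 - <<'E'
from h import *
for n in('top','side'):
    c=snap(n,n+'1.png'); print(n,c['extrinsics'][:3,3].round(3),c['extrinsics'][:3,2].round(2),c['K'][0,0])
o=telemetry.get_obs(); print(o['ee_pos'],o['tcp_rot'],o['time'])
E
```

```text
top [0.354 0.111 1.288] [ 0.16 -0.02 -0.99] 487.8518204047981
side [0.055 0.782 1.061] [ 0.38 -0.52 -0.76] 474.12508339551584
[ 0.18118465 -0.51907858  0.23062021] [-1.79927822e+02 -2.78281977e-04  1.92382467e+01] 0.1
```

View pics/top1.png

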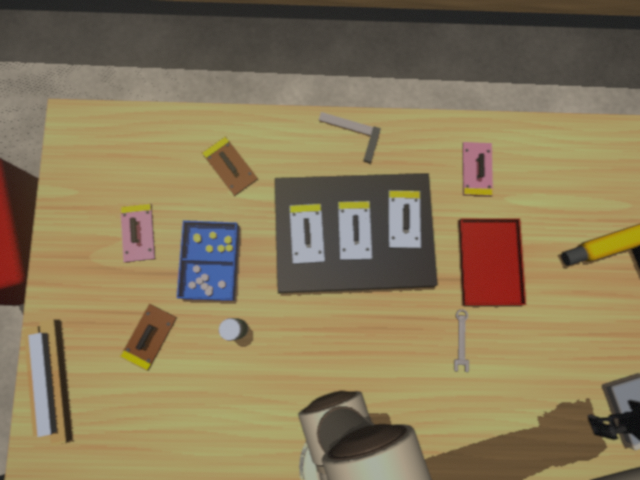

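View pics/side1.png

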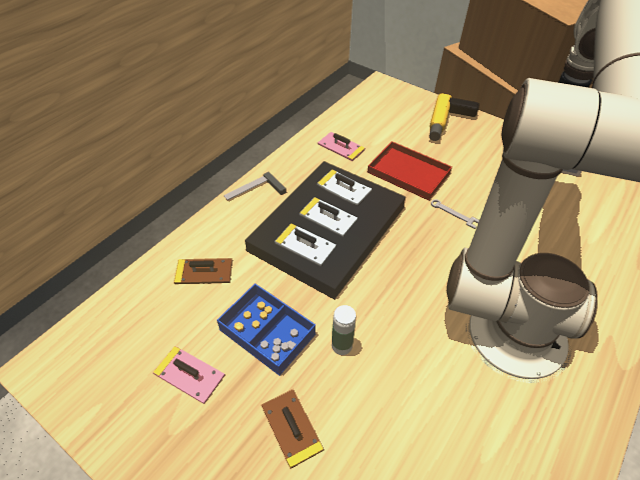

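The top view shows the three covers at about (307,234), (355,230) and (405,219), with yellow ends up (+x). The red tray is at (491,262), the wrench at (461,340) and the can at (232,330). Next I'll localise them.

Run:
```python
from h import *
c=dict(np.load('pics/top1.png.npz')); im=c['color']; hsv=cv2.cvtColor(im,cv2.COLOR_RGB2HSV)
sub=np.zeros(im.shape[:2],np.uint8); sub[180:287,282:430]=1
m=((hsv[...,2]>110)&(sub>0)).astype(np.uint8)
m=cv2.morphologyEx(m,cv2.MORPH_CLOSE,np.ones((3,3)))
cs,_=cv2.findContours(m,cv2.RETR_EXTERNAL,cv2.CHAIN_APPROX_NONE)
for k in cs:
    if cv2.contourArea(k)<500: continue
    w=np.array([ray(c,p[0],.058)[:2] for p in k])*1000
    r=cv2.minAreaRect(w.astype(np.float32)); b=cv2.boxPoints(r)
    print('cover',np.round(r[0]),np.round(r[1]),round(r[2],1))
m=((hsv[...,0]<8)|(hsv[...,0]>172))&(hsv[...,1]>150)&(hsv[...,2]>60); m[:, :440]=0; m[:,540:]=0
m=m.astype(np.uint8); m[:205]=0
k=max(cv2.findContours(m,cv2.RETR_EXTERNAL,cv2.CHAIN_APPROX_NONE)[0],key=cv2.contourArea)
w=np.array([ray(c,p[0],.03)[:2] for p in k])*1000
r=cv2.minAreaRect(w.astype(np.float32));print('tray',r)
for n,uv in(('wr1',(461,312)),('wr2',(461,371)),('can',(232,330))): print(n,ray(c,uv,.15 if n=='can' else 0).round(3))
```

```text
cover [581. 121.] [153.  84.] 4.8
cover [592.  -2.] [153.  84.] 2.8
cover [ 625. -130.] [151.  83.] 1.3
tray ((521.4225463867188, -365.3125), (227.0062255859375, 161.29405212402344), 1.2794573307037354)
wr1 [ 0.389 -0.29   0.   ]
wr2 [ 0.238 -0.286  0.   ]
can [0.334 0.285 0.15 ]
```

```bash
python3 -m handwheel '[{"az":8.2,"jaw":-1},{"az":8.2,"jaw":-1},{"tx":0.05,"ty":-0.035,"jaw":-1},{"tx":0.05,"ty":-0.035,"jaw":-1},{"tx":0.05,"ty":-0.035,"jaw":-1},{"tx":0.05,"ty":-0.035,"jaw":-1},{"tx":0.05,"ty":-0.035,"jaw":-1},{"tx":0.05,"ty":-0.035,"jaw":-1},{"tx":0.05,"ty":-0.035,"jaw":-1},{"tx":0.05,"ty":-0.035,"jaw":-1}]' 20
```

```text
$[0]: bad value
```

```bash
python3 -m handwheel '[{"tx":0,"ty":0,"tz":0,"ax":0,"ay":0,"az":8.2,"jaw":-1},{"tx":0,"ty":0,"tz":0,"ax":0,"ay":0,"az":8.2,"jaw":-1},{"tx":0.05,"ty":-0.035,"tz":0,"ax":0,"ay":0,"az":0,"jaw":-1},{"tx":0.05,"ty":-0.035,"tz":0,"ax":0,"ay":0,"az":0,"jaw":-1},{"tx":0.05,"ty":-0.035,"tz":0,"ax":0,"ay":0,"az":0,"jaw":-1},{"tx":0.05,"ty":-0.035,"tz":0,"ax":0,"ay":0,"az":0,"jaw":-1},{"tx":0.05,"ty":-0.035,"tz":0,"ax":0,"ay":0,"az":0,"jaw":-1},{"tx":0.05,"ty":-0.035,"tz":0,"ax":0,"ay":0,"az":0,"jaw":-1},{"tx":0.05,"ty":-0.035,"tz":0,"ax":0,"ay":0,"az":0,"jaw":-1},{"tx":0.05,"ty":-0.035,"tz":0,"ax":0,"ay":0,"az":0,"jaw":-1}]' 20
```

```text
time: 1.35
ee_pos: [0.5682, -0.2183, 0.231]
tcp_rot: [-180.0, 0.0, 2.8]
wrist_force: [0.6, -1.4, -0.1]
opening: 0.0
grasp_force: 0.0
```

```bash
python3 -m handwheel '[{"tx":0.041,"ty":-0.028,"tz":0,"ax":0,"ay":0,"az":0,"jaw":-1},{"tx":0.041,"ty":-0.028,"tz":0,"ax":0,"ay":0,"az":0,"jaw":-1},{"tx":0.041,"ty":-0.027,"tz":0.02,"ax":0,"ay":0,"az":0,"jaw":-1},{"tx":0,"ty":0,"tz":0.05,"ax":0,"ay":0,"az":0,"jaw":-1},{"tx":0,"ty":0,"tz":0.05,"ax":0,"ay":0,"az":0,"jaw":-1},{"tx":0,"ty":0,"tz":0.03,"ax":0,"ay":0,"az":0,"jaw":-1},{"tx":0,"ty":0,"tz":0.01,"ax":0,"ay":0,"az":0,"jaw":-1},{"tx":0,"ty":0,"tz":0.005,"ax":0,"ay":0,"az":0,"jaw":-1},{"tx":0,"ty":0,"tz":0.001,"ax":0,"ay":0,"az":0,"jaw":-1},{"tx":0,"ty":0,"tz":0,"ax":0,"ay":0,"az":0,"jaw":-1}]'
python3 - <<'E'
from h import *
snap('side','side2.png')
c=cv2.imread('pics/side2.png')[130:330,220:480]; cv2.imwrite('pics/side2c.png',cv2.resize(c,None,fx=3,fy=3,interpolation=cv2.INTER_CUBIC))
E
```

```text
time: 2.6
ee_pos: [0.6862, -0.131, 0.0667]
tcp_rot: [180.0, -0.1, 2.8]
wrist_force: [0.6, 0.1, 0.8]
opening: -0.0003
grasp_force: 0.0
```

View pics/side2c.png

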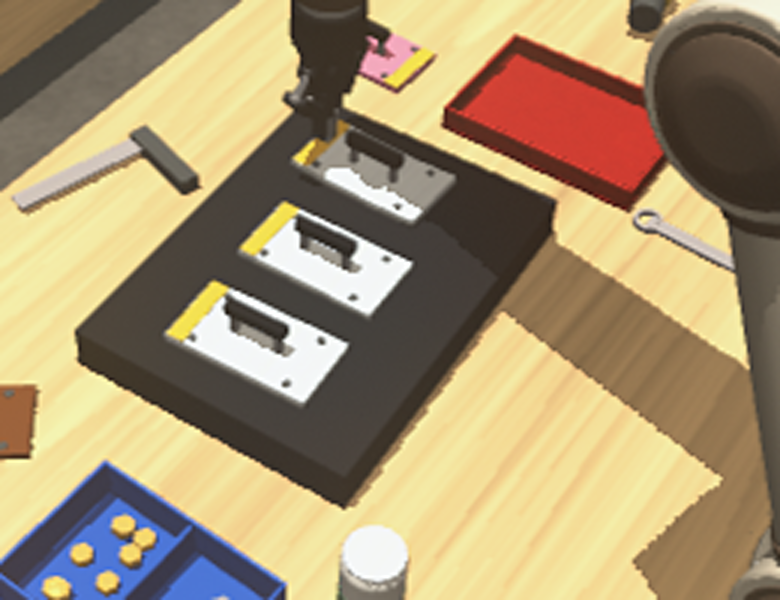

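The fingertips are above the right cover's yellow end, at about crop (325,130). I'll press in small steps from here.

```bash
python3 -m handwheel '[{"tx":0,"ty":0,"tz":0.002,"ax":0,"ay":0,"az":0,"jaw":-1},{"tx":0,"ty":0,"tz":0.002,"ax":0,"ay":0,"az":0,"jaw":-1},{"tx":0,"ty":0,"tz":0.001,"ax":0,"ay":0,"az":0,"jaw":-1},{"tx":0,"ty":0,"tz":0.001,"ax":0,"ay":0,"az":0,"jaw":-1},{"tx":0,"ty":0,"tz":0.001,"ax":0,"ay":0,"az":0,"jaw":-1},{"tx":0,"ty":0,"tz":0.0005,"ax":0,"ay":0,"az":0,"jaw":-1},{"tx":0,"ty":0,"tz":0,"ax":0,"ay":0,"az":0,"jaw":-1},{"tx":0,"ty":0,"tz":0,"ax":0,"ay":0,"az":0,"jaw":-1},{"tx":0,"ty":0,"tz":0,"ax":0,"ay":0,"az":0,"jaw":-1},{"tx":0,"ty":0,"tz":0,"ax":0,"ay":0,"az":0,"jaw":-1}]'
```

```text
time: 3.9
ee_pos: [0.6859, -0.1308, 0.0581]
tcp_rot: [180.0, -0.0, 2.8]
wrist_force: [4.5, -0.1, 4.6]
opening: 0.0002
grasp_force: 2.6
```

Run:
```python
from h import *
snap('side','side3.png')
a=cv2.imread('pics/side2.png')[160:215,310:385];b=cv2.imread('pics/side3.png')[160:215,310:385]
f=lambda i:cv2.resize(i,None,fx=7,fy=7,interpolation=cv2.INTER_CUBIC)
cv2.imwrite('pics/cmp3.png',cv2.resize(np.hstack([f(a),f(b)]),(800,293)))
print(cv2.absdiff(a,b).mean(), telemetry.get_obs()['wrist_force'])
```

```text
6.770181818181818 [4.7439268  0.2919568  5.03494554]
```

View pics/cmp3.png

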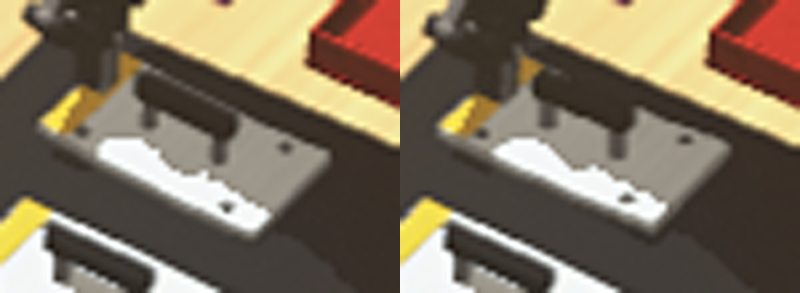

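The right cover has tipped: its plain-end holes rose about 1.5 px while force was still low. I'll press a bit harder so it's definitely flush, and hold.

```bash
python3 -m handwheel '[{"tx":0,"ty":0,"tz":0.0005,"ax":0,"ay":0,"az":0,"jaw":-1},{"tx":0,"ty":0,"tz":0.0003,"ax":0,"ay":0,"az":0,"jaw":-1},{"tx":0,"ty":0,"tz":0,"ax":0,"ay":0,"az":0,"jaw":-1},{"tx":0,"ty":0,"tz":0,"ax":0,"ay":0,"az":0,"jaw":-1},{"tx":0,"ty":0,"tz":0,"ax":0,"ay":0,"az":0,"jaw":-1},{"tx":0,"ty":0,"tz":0,"ax":0,"ay":0,"az":0,"jaw":-1},{"tx":0,"ty":0,"tz":0,"ax":0,"ay":0,"az":0,"jaw":-1},{"tx":0,"ty":0,"tz":0,"ax":0,"ay":0,"az":0,"jaw":-1},{"tx":0,"ty":0,"tz":0,"ax":0,"ay":0,"az":0,"jaw":-1},{"tx":0,"ty":0,"tz":0,"ax":0,"ay":0,"az":0,"jaw":-1}]'
```

```text
time: 5.2
ee_pos: [0.686, -0.1308, 0.0581]
tcp_rot: [180.0, -0.1, 2.8]
wrist_force: [3.1, 1.7, 9.7]
opening: -0.0002
grasp_force: 4.7
```

Run:
```python
from h import *
c=snap('side','side4.png')
a=cv2.imread('pics/side2.png',0).astype(np.float32);b=cv2.imread('pics/side4.png',0).astype(np.float32)
R=(0.625,-.130)
for n,p in(('holeR',(.563,-.158,.06)),('holeL',(.563,-.10,.06)),('neighbour plain',(.53,-.03,.058))):
    u,v=proj(c,p); u,v=int(round(u)),int(round(v))
    f=lambda i:cv2.resize(i[v-14:v+15,u-14:u+15],None,fx=8,fy=8,interpolation=cv2.INTER_CUBIC)
    A=f(a);B=f(b); r=cv2.matchTemplate(B,A[48:-48,48:-48],cv2.TM_CCOEFF_NORMED); _,s,_,l=cv2.minMaxLoc(r)
    print(n,(u,v),'shift px',(np.array(l)-48)/8,round(s,2))
print('expected', proj(c,(.563,-.13,.068))-proj(c,(.563,-.13,.061)))
```

```text
holeR (365, 189) shift px [-0.625 -1.   ] 0.93
holeL (354, 200) shift px [-0.25  -1.375] 0.97
neighbour plain (350, 219) shift px [0. 0.] 1.0
expected [ 0.17942511 -1.67860352]
```

Confirmed: the measured rise is about 1.4 px, where about 1.5 px was expected, and the neighbouring cover didn't move. Now the plain end.

```bash
python3 -m handwheel '[{"tx":0,"ty":0,"tz":-0.002,"ax":0,"ay":0,"az":0,"jaw":-1},{"tx":0,"ty":0,"tz":-0.004,"ax":0,"ay":0,"az":0,"jaw":-1},{"tx":0,"ty":0,"tz":-0.05,"ax":0,"ay":0,"az":0,"jaw":-1},{"tx":-0.041,"ty":-0.001,"tz":0,"ax":0,"ay":0,"az":0,"jaw":-1},{"tx":-0.041,"ty":-0.001,"tz":0,"ax":0,"ay":0,"az":0,"jaw":-1},{"tx":-0.041,"ty":-0.001,"tz":0,"ax":0,"ay":0,"az":0,"jaw":-1},{"tx":0,"ty":0,"tz":0,"ax":0,"ay":0,"az":0,"jaw":-1},{"tx":0,"ty":0,"tz":0.04,"ax":0,"ay":0,"az":0,"jaw":-1},{"tx":0,"ty":0,"tz":0.007,"ax":0,"ay":0,"az":0,"jaw":-1},{"tx":0,"ty":0,"tz":0,"ax":0,"ay":0,"az":0,"jaw":-1}]'
```

```text
time: 6.5
ee_pos: [0.5625, -0.1338, 0.0657]
tcp_rot: [-180.0, 0.1, 2.8]
wrist_force: [-0.3, -0.0, -0.2]
opening: 0.0001
grasp_force: 0.0
```

```bash
python3 -m handwheel '[{"tx":0,"ty":0,"tz":0.001,"ax":0,"ay":0,"az":0,"jaw":-1},{"tx":0,"ty":0,"tz":0.002,"ax":0,"ay":0,"az":0,"jaw":-1},{"tx":0,"ty":0,"tz":0.002,"ax":0,"ay":0,"az":0,"jaw":-1},{"tx":0,"ty":0,"tz":0.001,"ax":0,"ay":0,"az":0,"jaw":-1},{"tx":0,"ty":0,"tz":0.001,"ax":0,"ay":0,"az":0,"jaw":-1},{"tx":0,"ty":0,"tz":0.001,"ax":0,"ay":0,"az":0,"jaw":-1},{"tx":0,"ty":0,"tz":0.0005,"ax":0,"ay":0,"az":0,"jaw":-1},{"tx":0,"ty":0,"tz":0,"ax":0,"ay":0,"az":0,"jaw":-1},{"tx":0,"ty":0,"tz":0,"ax":0,"ay":0,"az":0,"jaw":-1},{"tx":0,"ty":0,"tz":0,"ax":0,"ay":0,"az":0,"jaw":-1}]'
python3 - <<'E'
from h import *
snap('side','side5.png')
a=cv2.imread('pics/side2.png')[155:225,300:390];b=cv2.imread('pics/side5.png')[155:225,300:390]
cv2.imwrite('pics/cmp5.png',cv2.resize(np.hstack([a,b]),(800,311),interpolation=cv2.INTER_CUBIC))
E
```

```text
time: 7.75
ee_pos: [0.5624, -0.134, 0.0581]
tcp_rot: [180.0, 0.0, 2.8]
wrist_force: [-4.0, 0.4, 6.9]
opening: 0.0
grasp_force: 3.5
```

View pics/cmp5.png

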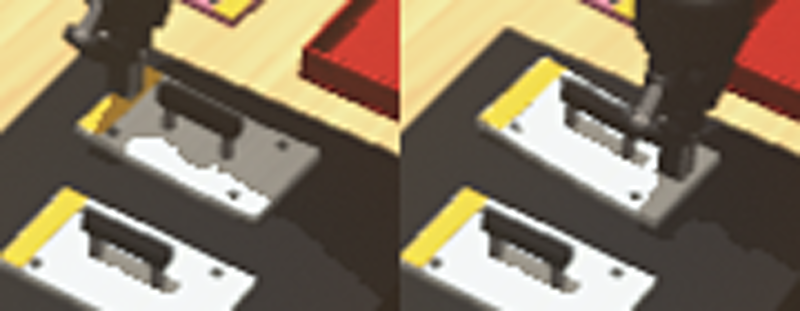

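The plain end is flush under the finger and the yellow end shows a gap at about (480,125). I'll hold a moment, then lift off and go above the handle.

```bash
python3 -m handwheel '[{"tx":0,"ty":0,"tz":0.0004,"ax":0,"ay":0,"az":0,"jaw":-1},{"tx":0,"ty":0,"tz":0,"ax":0,"ay":0,"az":0,"jaw":-1},{"tx":0,"ty":0,"tz":0,"ax":0,"ay":0,"az":0,"jaw":-1},{"tx":0,"ty":0,"tz":0,"ax":0,"ay":0,"az":0,"jaw":-1},{"tx":0,"ty":0,"tz":-0.002,"ax":0,"ay":0,"az":0,"jaw":-1},{"tx":0,"ty":0,"tz":-0.004,"ax":0,"ay":0,"az":0,"jaw":-1},{"tx":0,"ty":0,"tz":-0.05,"ax":0,"ay":0,"az":1.5,"jaw":-1},{"tx":0.03,"ty":0.0005,"tz":0,"ax":0,"ay":0,"az":0,"jaw":0.1},{"tx":0.0325,"ty":0,"tz":0,"ax":0,"ay":0,"az":0,"jaw":0.1},{"tx":0,"ty":0,"tz":0,"ax":0,"ay":0,"az":0,"jaw":0.1}]'
python3 - <<'E'
from h import *
c=snap('top','top6.png')
u,v=map(int,proj(c,(.6,-.13,.06))); print(u,v)
cv2.imwrite('pics/top6c.png',cv2.resize(c['color'][v-60:v+60,u-80:u+80,::-1],None,fx=4,fy=4,interpolation=cv2.INTER_CUBIC))
E
```

```text
time: 9.05
ee_pos: [0.6263, -0.1327, 0.112]
tcp_rot: [-180.0, 0.0, 1.4]
wrist_force: [-0.4, 0.2, -0.1]
opening: 0.0471
grasp_force: 0.0
404 227
```

View pics/top6c.png

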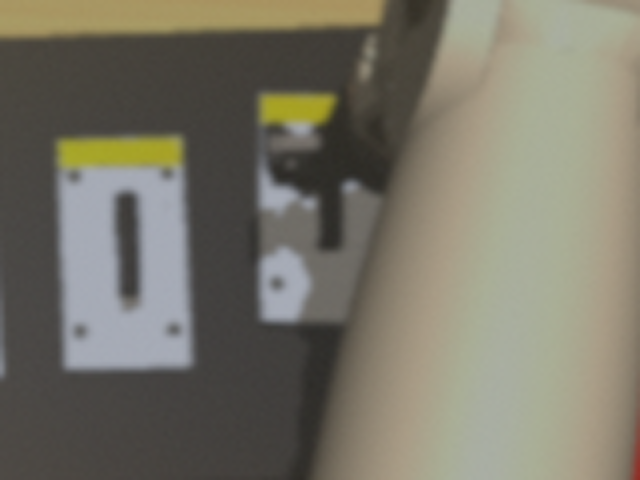

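The cover hasn't moved and the gripper is over the handle, with the bar visible at crop (330,215). Descend and grip.

```bash
python3 -m handwheel '[{"tx":0,"ty":0,"tz":0.03,"ax":0,"ay":0,"az":0,"jaw":0.1},{"tx":0,"ty":0,"tz":0.014,"ax":0,"ay":0,"az":0,"jaw":0.1},{"tx":0,"ty":0,"tz":0,"ax":0,"ay":0,"az":0,"jaw":0.1},{"tx":0,"ty":0,"tz":0,"ax":0,"ay":0,"az":0,"jaw":-0.4},{"tx":0,"ty":0,"tz":0,"ax":0,"ay":0,"az":0,"jaw":-0.6},{"tx":0,"ty":0,"tz":0,"ax":0,"ay":0,"az":0,"jaw":-0.8},{"tx":0,"ty":0,"tz":0,"ax":0,"ay":0,"az":0,"jaw":-1},{"tx":0,"ty":0,"tz":0,"ax":0,"ay":0,"az":0,"jaw":-1},{"tx":0,"ty":0,"tz":0,"ax":0,"ay":0,"az":0,"jaw":-1},{"tx":0,"ty":0,"tz":0,"ax":0,"ay":0,"az":0,"jaw":-1}]' 40
```

```text
time: 10.35
ee_pos: [0.6257, -0.1327, 0.0705]
tcp_rot: [-180.0, -0.1, 1.4]
wrist_force: [-1.2, 2.9, 6.7]
opening: 0.0133
grasp_force: 40.5
```

```bash
python3 -m handwheel '[{"tx":0,"ty":0,"tz":-0.01,"ax":0,"ay":0,"az":0,"jaw":-1},{"tx":0,"ty":0,"tz":-0.03,"ax":0,"ay":0,"az":0,"jaw":-1},{"tx":0,"ty":0,"tz":-0.04,"ax":0,"ay":0,"az":0,"jaw":-1},{"tx":0,"ty":0.01,"tz":-0.02,"ax":0,"ay":0,"az":0,"jaw":-1},{"tx":-0.02,"ty":0.035,"tz":0,"ax":0,"ay":0,"az":0,"jaw":-1},{"tx":-0.025,"ty":0.05,"tz":0,"ax":0,"ay":0,"az":0,"jaw":-1},{"tx":-0.025,"ty":0.05,"tz":0,"ax":0,"ay":0,"az":0,"jaw":-1},{"tx":-0.02,"ty":0.045,"tz":0,"ax":0,"ay":0,"az":0,"jaw":-1},{"tx":-0.015,"ty":0.03,"tz":0,"ax":0,"ay":0,"az":0,"jaw":-1},{"tx":-0.005,"ty":0.0095,"tz":0,"ax":0,"ay":0,"az":0,"jaw":-1}]'
python3 - <<'E'
from h import *
c=snap('side','side7.png'); cv2.imwrite('pics/side7c.png',cv2.resize(c['color'][60:260,300:540,::-1],None,fx=3,fy=3,interpolation=cv2.INTER_CUBIC))
E
```

```text
time: 11.6
ee_pos: [0.5193, -0.3669, 0.1691]
tcp_rot: [180.0, 0.0, 1.2]
wrist_force: [1.0, -0.6, -2.5]
opening: 0.0135
grasp_force: 39.4
```

View pics/side7c.png

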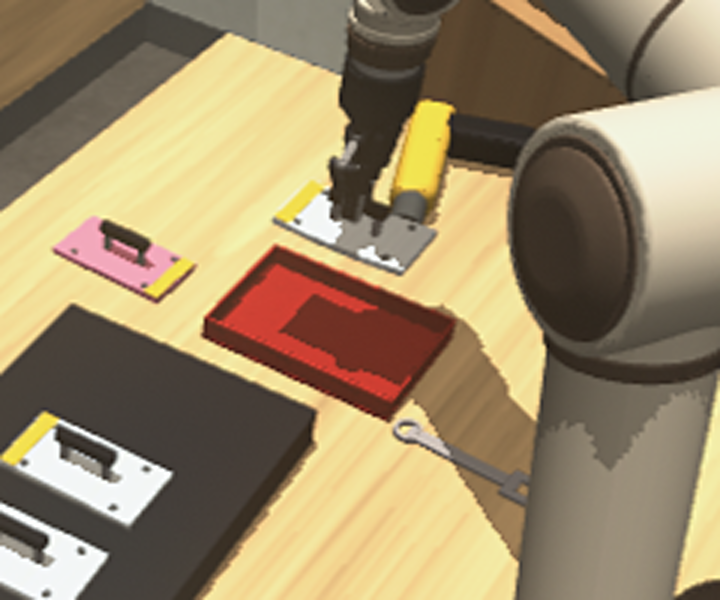

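The cover is held level above the tray. Lowering it.

```bash
python3 -m handwheel '[{"tx":0.002,"ty":0,"tz":0.02,"ax":0,"ay":0,"az":0,"jaw":-1},{"tx":0,"ty":0,"tz":0.035,"ax":0,"ay":0,"az":0,"jaw":-1},{"tx":0,"ty":0,"tz":0.035,"ax":0,"ay":0,"az":0,"jaw":-1},{"tx":0,"ty":0,"tz":0.025,"ax":0,"ay":0,"az":0,"jaw":-1},{"tx":0,"ty":0,"tz":0.015,"ax":0,"ay":0,"az":0,"jaw":-1},{"tx":0,"ty":0,"tz":0.007,"ax":0,"ay":0,"az":0,"jaw":-1},{"tx":0,"ty":0,"tz":0.002,"ax":0,"ay":0,"az":0,"jaw":-1},{"tx":0,"ty":0,"tz":0.002,"ax":0,"ay":0,"az":0,"jaw":-1},{"tx":0,"ty":0,"tz":0.001,"ax":0,"ay":0,"az":0,"jaw":-1},{"tx":0,"ty":0,"tz":0,"ax":0,"ay":0,"az":0,"jaw":-1}]'
```

```text
time: 12.9
ee_pos: [0.5226, -0.365, 0.0274]
tcp_rot: [180.0, -0.0, 1.3]
wrist_force: [0.4, 0.4, -1.7]
opening: 0.0134
grasp_force: 39.3
```

```bash
python3 -m handwheel '[{"tx":0,"ty":0,"tz":0.001,"ax":0,"ay":0,"az":0,"jaw":-1},{"tx":0,"ty":0,"tz":0.001,"ax":0,"ay":0,"az":0,"jaw":-1},{"tx":0,"ty":0,"tz":0.0005,"ax":0,"ay":0,"az":0,"jaw":-1},{"tx":0,"ty":0,"tz":0.0005,"ax":0,"ay":0,"az":0,"jaw":-1},{"tx":0,"ty":0,"tz":0,"ax":0,"ay":0,"az":0,"jaw":-1},{"tx":0,"ty":0,"tz":0,"ax":0,"ay":0,"az":0,"jaw":-1},{"tx":0,"ty":0,"tz":0,"ax":0,"ay":0,"az":0,"jaw":-1},{"tx":0,"ty":0,"tz":0,"ax":0,"ay":0,"az":0,"jaw":-1},{"tx":0,"ty":0,"tz":0,"ax":0,"ay":0,"az":0,"jaw":-1},{"tx":0,"ty":0,"tz":0,"ax":0,"ay":0,"az":0,"jaw":-1}]'
```

```text
time: 14.15
ee_pos: [0.5225, -0.3649, 0.0246]
tcp_rot: [180.0, -0.0, 1.3]
wrist_force: [-5.1, 1.4, 5.5]
opening: 0.013
grasp_force: 40.4
```

Contact (+5.5 N) at the expected height. Release slowly, then rise.

```bash
python3 -m handwheel '[{"tx":0,"ty":0,"tz":0,"ax":0,"ay":0,"az":0,"jaw":-0.6},{"tx":0,"ty":0,"tz":0,"ax":0,"ay":0,"az":0,"jaw":-0.3},{"tx":0,"ty":0,"tz":0,"ax":0,"ay":0,"az":0,"jaw":0.1},{"tx":0,"ty":0,"tz":0,"ax":0,"ay":0,"az":0,"jaw":0.1},{"tx":0,"ty":0,"tz":0,"ax":0,"ay":0,"az":0,"jaw":0.1},{"tx":0,"ty":0,"tz":-0.01,"ax":0,"ay":0,"az":0,"jaw":0.1},{"tx":0,"ty":0,"tz":-0.04,"ax":0,"ay":0,"az":0,"jaw":0.1},{"tx":0,"ty":0,"tz":-0.05,"ax":0,"ay":0,"az":0,"jaw":0.1},{"tx":0,"ty":0,"tz":-0.05,"ax":0,"ay":0,"az":0,"jaw":0.1},{"tx":0,"ty":0,"tz":-0.03,"ax":0,"ay":0,"az":0,"jaw":0.1}]'
python3 - <<'E'
from h import *
c=snap('side','side8.png'); cv2.imwrite('pics/side8c.png',cv2.resize(c['color'][60:260,300:540,::-1],None,fx=3,fy=3,interpolation=cv2.INTER_CUBIC))
E
```

```text
time: 15.4
ee_pos: [0.5229, -0.3651, 0.2081]
tcp_rot: [179.9, -0.2, 1.3]
wrist_force: [-0.0, -0.3, 0.9]
opening: 0.0468
grasp_force: 0.0
```

View pics/side8c.png

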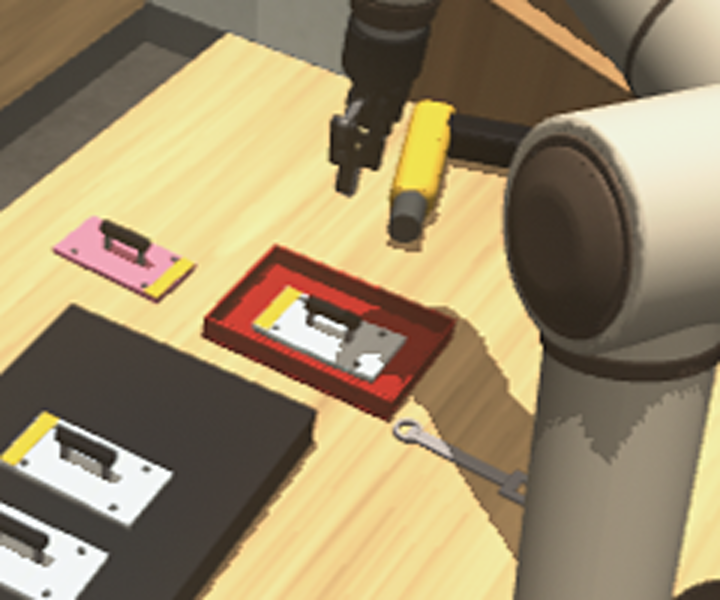

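The cover lies flat and centred in the tray, at about crop (330,335). The gripper is clear and nothing else has moved.

```bash
python3 -c "
from workcell import workorder; print(workorder.job_done())"
```

```text
the job is handed in; nothing more can be done
None
```

The right-hand cover was the warped one: I rocked it yellow end first, then plain end, set it flat in the red tray, and handed the job in at about 15 s; no verdict was returned.

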